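# Lock the large grease coupler in the slicing room

## Task

Lock the larger of the two grease couplers on the bench: pull its spring sleeve straight up until the tab is clear of its notch, turn the sleeve clockwise (seen from above) over to the other notch, and let it drop fully home there. Let go of it, and leave the smaller coupler as it is.

Things in the scene. Friction and masses are not known exactly. Their poses are not given: they have to be found in the camera images.
- large_top (a point): Top centre of the larger coupler's aluminium sleeve (round foot, 100 mm): oblong 60 x 36 mm, flats 36 mm apart and 24 mm long. Top 96 mm above the bench when down; oblong part reaches 47 mm below it, over a 70 mm notched ring whose top is 46 mm above the bench. 16 mm brass stub stands 10 mm out of the top. Moves with the sleeve: x to the side with the tab, y square to the flats, z up.
- large_lift (a joint): Lift of the larger sleeve in m: 0 fully down, 0.018 upper stop. A spring presses it down, 4 N at the bottom to 9 N at the top, besides about 1.8 N of weight. The dark tab at the sleeve's lower edge (10 mm wide, jutting 42 mm from the axis) sits in a 10 mm deep notch of the fixed ring and clears it when lift is above 0.010.
- large_turn (a joint): Turn of the larger sleeve in rad, growing clockwise seen from above: near 0 in the unlocked notch, 1.31 (75 degrees) in the middle of the locked notch. Each notch leaves about 8 degrees of play either way; stops at -0.15 and 1.46. Turns easily (0.03 N m) when lifted; while down, the ridge between the notches blocks it.
- small_tab (a point): Outer end of the dark tab of the smaller coupler, a bystander of the same kind on a square foot of 70 mm; its sleeve is 40 x 24 mm seen from above, its top too is 96 mm above the bench. This point is 24 mm from that coupler's axis, 46 mm above the bench; x points outward from the axis. To be left as it is.

How it is judged:
By the outcome, as a careful person would: the job done as asked, in the order asked, and still so for the second after the job is handed in, with the robot touching nothing.
It also fails if it takes over 35 s, if anything falls off the work surface, if the arm or the gripper's body presses on something with over 40 N, if the wrist force passes 120 N, or if a joint passes its speed limit or range.

## Robot

A 6-joint arm with a two-finger parallel gripper is mounted at the origin on the work surface. World frame = base frame: x ahead of the robot, y to its left, z up, the work surface at z = 0. Lengths are in mm, angles in degrees, forces in N, time in s.
With the tool pointing down it reaches from about 350 to 850 mm from the base axis. Payload 8.1 kg.
Tool frame: the origin (TCP) lies on the mounting face of the last link; the fingertips stand 173 mm ahead of it and the grasp point (between the pads) lies 155 mm ahead of it; z points along the fingers, y is the direction in which the jaws open and shut (so a half turn about z gives the same grasp; the last joint's range is limited). The gripper opens to 85 mm and grips with 20 to 120 N. Pads are 22 mm wide; open, the fingers measure 114 mm over their backs; the gripper's body (76 mm by 85 mm) begins 54 mm behind the grasp point. The pads swing forward as they close: fully open they stand 13 mm farther back than shut.
Start: joints at [-72.731, 7.471, 85.268, -0, 87.261, -4.893], TCP at [226.356, -555.67, 404.692] pointing down, gripper open.
Joint ranges: [-169.43, 169.43], [-51.17, 129.36], [1.28, 143.12], [-76.62, 256.62], [0, 156.53], [-152.29, 152.29]. Speed limits (degrees/s): [136.94, 136.94, 159.86, 180, 180, 180].

## Interface

Orientations are given as [roll, pitch, yaw] about the fixed x, y, z axes, in that order (R = Rz(yaw) Ry(pitch) Rx(roll)).
In Python, from bench import * gives the robot as it stands.
- The arm moves only by the tool arm_command, never from a script. Its argument "plan" is a list of rows, each an object of numbers: "jaw": the closure, from 0 (fully open) to 1 (shut); "dx", "dy", "dz": the shift along the tool's x, y, z in mm; "wx", "wy", "wz": the turn, a rotation vector about the tool's x, y, z in rad. A call has 1 to 12 rows; each row is the pose to reach, as a shift and turn from the pose commanded when the call began, along the tool's axes at that moment; what a row does not reach only later rows make up. A row lasts 1/10 s, in which the tool goes at most 50 mm and 8.59 degrees, less where a joint would pass 70% of its speed; a pose out of reach is approached as far as the arm can. A call with a gripper value outside its range is refused whole. The fingers move at their own pace and stop on an object; "squeeze" is the grip in N (left out, the last holds). Time passes only in rows, so rows that repeat a pose let the fingers close. It gives the time, the measured TCP pose, the force and the opening at its end, in the units of the state.
- sense(): the state, without advancing time (a new reading comes with each control period).
- snapshot(name): name is "scene" or "top" or "wrist"; returns a dict with "pixels" (400x640x3 uint8, red, green, blue), "fx", "fy", "cx", "cy" (pixels), "extrinsics" (4x4, takes a point from camera to world coordinates). Camera axes: x right, y up, looking along -z (the intrinsics and any distortion apply to the point x, -y, -z); pixel columns grow to the right and rows downward; lengths in mm; the calibration is good to about 2 mm. The wrist camera is an equidistant fisheye: a pixel r from the principal point sees the ray r / f radians off the axis. A picture is of the moment at which its call begins. There is no depth.
- hand_in(): hands the job in, once; it reports no verdict.
Trained networks look in the newest picture that a camera, given by its name, has taken for a name from the list of things; names that differ only in an ending like _2 or _b are one class to them, and where a whole thing is asked for, a point or a joint stands for the part that bears it (a point fixed in the world has none). Each returns a list of dicts, best first, with "score" (0 to 1); they miss things now and then, are a little off and sometimes report something else, mostly with a low value. They report only what shows in the picture. A call takes as long as a camera call.
- recognise(camera, target): "box" ([left, top, width, height] in pixels, round what is visible of it).
- pinpoint(camera, target): "pixel" ([column, row] in pixels: a listed point, or the origin of a listed thing).
The state is a dict: "time": time; "joint_pos": joint angles; "qd": joint speeds; "joint_efforts": joint torques, N m; "tool_pos": TCP position; "tcp_rot": TCP orientation; "ft_force": force on the tool from outside, world axes, zero at the start; "wrist_torque": the same for the moment, N m; "finger_gap": finger opening in mm.
Only numpy, scipy, OpenCV 4.12 (cv2) and the standard library are available. Lean on these libraries where they do the work, as an engineer would, in place of code of your own. Each camera call takes 0.05 s, during which the arm holds its last target.

## Working session

There is one attempt and no reset: what is moved stays moved. The work goes in short steps, Python scripts to look and compute and a tool call to move; the robot and the scene stay as the last step left them, time stands still between calls to the robot, and variables do not carry over. Pictures are saved under pics/ and viewed, and the job is handed in when it is done.

Besides the shell and the picture viewer there is one more tool, called after "Emit:" as name(argument=value, ...), one argument or row to a line, values as JSON. arm_command: Moves the arm, as the interface text tells. Its arguments: {"type":"object","properties":{"plan":{"type":"array"},"squeeze":{"type":"number"}},"required":["plan"]}

```bash
mkdir -p pics; ls
cat > h.py <<'E'
from bench import *
import numpy as np, cv2
def snap(cam,name):
    s=snapshot(cam); cv2.imwrite('pics/'+name+'.png',np.ascontiguousarray(s['pixels'][:,:,::-1])); return s
def ray(s,px):
    x=(px[0]-s['cx'])/s['fx']; y=(px[1]-s['cy'])/s['fy']
    E=np.array(s['extrinsics']); d=E[:3,:3]@np.array([x,-y,-1.]); return E[:3,3],d
def atz(s,px,z):
    o,d=ray(s,px); return o+d*(z-o[2])/d[2]
E
python3 - <<'E'
from h import *
for c in ['top','scene']:
    s=snap(c,c+'1'); print({k:s[k] for k in s if k!='pixels'})
    for t in ['large_top','small_tab']:
        p=pinpoint(c,t); print(c,t,p[:3], recognise(c,t)[:2])
        for q in p[:2]: print(atz(s,q['pixel'],96 if t=='large_top' else 46))
print(sense())
E
```

```text
pics
{'fx': 492.51543844647125, 'fy': 492.51543844647125, 'cx': 322.76108098453057, 'cy': 206.57549774358702, 'extrinsics': array([[-2.33372024e-02,  9.96810012e-01, -7.63228343e-02,
         5.08476171e+02],
       [-9.99463306e-01, -2.50184531e-02, -2.11465820e-02,
        -1.86676765e+01],
       [-2.29886039e-02,  7.57883702e-02,  9.96858890e-01,
         9.98731698e+02],
       [ 0.00000000e+00,  0.00000000e+00,  0.00000000e+00,
         1.00000000e+00]])}
top large_top [{'pixel': [221.0, 197.3], 'score': 0.79}] [{'box': [209.3, 181.6, 30.4, 31.9], 'score': 0.81}]
[599.52324467 188.34346097  96.        ]
top small_tab [{'pixel': [407.9, 219.4], 'score': 0.58}] [{'box': [390.5, 215.8, 22.5, 22.7], 'score': 0.49}]
[ 552.49548126 -162.10351607   46.        ]
{'fx': 513.9881941913875, 'fy': 513.9881941913875, 'cx': 315.2382928718725, 'cy': 200.37768418985897, 'extrinsics': array([[-9.72837199e-02, -8.02501204e-01,  5.88666030e-01,
         1.12277789e+03],
       [ 9.95123516e-01, -6.87563356e-02,  7.07230810e-02,
         4.10839252e+01],
       [-1.62808386e-02,  5.92675614e-01,  
[... 408 characters left out ...]
 -170.76666119   46.        ]
{'time': 0.5, 'joint_pos': array([-7.27311932e+01,  7.47266157e+00,  8.52684857e+01, -2.61150888e-04,
        8.72628345e+01, -4.89260623e+00]), 'qd': array([ 0.0270977 , -0.02572688, -0.08113937,  0.08692674, -0.05669274,
       -0.07742318]), 'joint_efforts': array([-1.31678367e-03, -5.68714356e+01, -5.00361300e+01, -1.81825512e-04,
        2.79877924e-03,  3.25155463e-05]), 'tool_pos': array([ 226.35415588, -555.66367766,  404.67003961]), 'tcp_rot': array([-1.79996011e+02, -7.96906001e-05,  2.21614255e+01]), 'ft_force': array([1.4631281 , 0.1003787 , 0.59187815]), 'wrist_torque': array([ 0.02052078, -0.00680372,  0.02882234]), 'finger_gap': 85.52358007953278}
```

Run:
```python
import cv2,numpy as np
a=cv2.imread('pics/top1.png');b=cv2.imread('pics/scene1.png')
A=cv2.resize(a[150:260,180:270],None,fx=4,fy=4,interpolation=cv2.INTER_CUBIC)
B=cv2.resize(b[170:280,390:490],None,fx=4,fy=4,interpolation=cv2.INTER_CUBIC)
cv2.imwrite('pics/crop1.png',np.hstack([A,B]))
cv2.imwrite('pics/both1.png',cv2.resize(np.vstack([a,b]),(480,600)))
```

```text
(no output)
```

View pics/crop1.png

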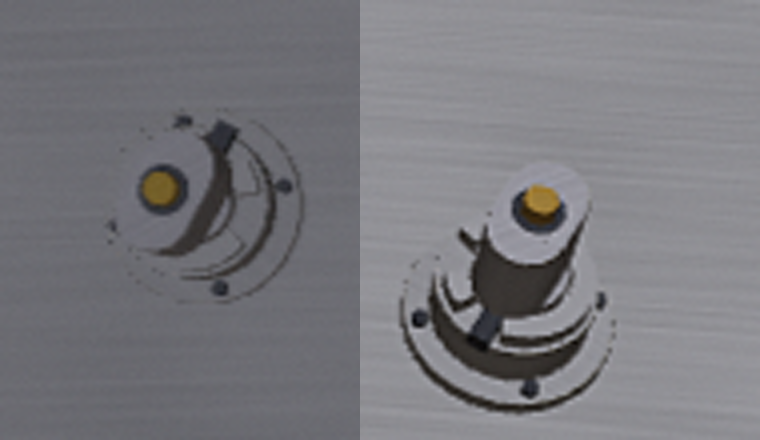

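View pics/both1.png

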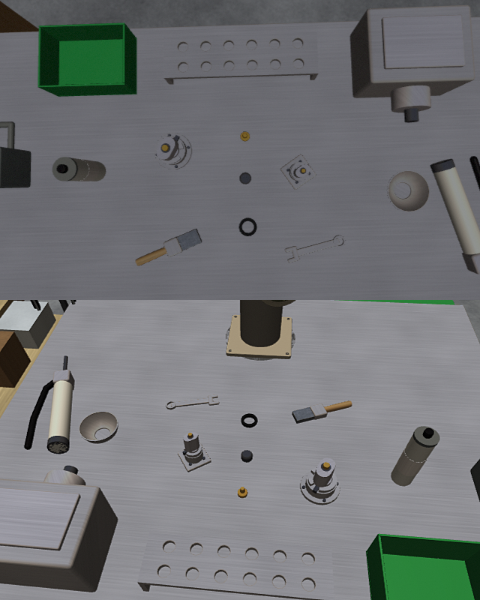

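Run:
```python
from h import *
T=snapshot('top');S=snapshot('scene')
print('stub',atz(T,[220.25,197],106),atz(S,[435.25,219.75],106))
print('tab',atz(T,[235.5,184.3],48),atz(S,[421.7,252],48))
```

```text
stub [599.10126384 187.42494868 106.        ] [598.39881503 189.26651288 106.        ]
tab [629.11612523 170.73164889  48.        ] [631.03973314 173.55760288  48.        ]
```

Emit:
arm_command(
  plan=[
    {"dx": 625,"dy": -549,"dz": 20,"wz": -2.283,"jaw": 0},
    {"dx": 625,"dy": -549,"dz": 20,"wz": -2.283,"jaw": 0},
    {"dx": 625,"dy": -549,"dz": 20,"wz": -2.283,"jaw": 0},
    {"dx": 625,"dy": -549,"dz": 20,"wz": -2.283,"jaw": 0},
    {"dx": 625,"dy": -549,"dz": 20,"wz": -2.283,"jaw": 0},
    {"dx": 625,"dy": -549,"dz": 20,"wz": -2.283,"jaw": 0},
    {"dx": 625,"dy": -549,"dz": 20,"wz": -2.283,"jaw": 0},
    {"dx": 625,"dy": -549,"dz": 20,"wz": -2.283,"jaw": 0},
    {"dx": 625,"dy": -549,"dz": 20,"wz": -2.283,"jaw": 0},
    {"dx": 625,"dy": -549,"dz": 20,"wz": -2.283,"jaw": 0},
    {"dx": 625,"dy": -549,"dz": 20,"wz": -2.283,"jaw": 0},
    {"dx": 625,"dy": -549,"dz": 20,"wz": -2.283,"jaw": 0},
  ],
)

```text
invalid input
```

```bash
cat >> h.py <<'E'
from scipy.spatial.transform import Rotation as Ro
def delta(pos,yaw):
    s=sense(); R=Ro.from_euler('xyz',s['tcp_rot'],degrees=True); G=Ro.from_euler('xyz',[180,0,yaw],degrees=True)
    print('t',s['time'],'now',s['tool_pos'],s['tcp_rot'],'q',s['joint_pos'],'F',s['ft_force'],'gap',s['finger_gap'])
    print('d',R.inv().apply(np.array(pos)-s['tool_pos']),'w',(R.inv()*G).as_rotvec())
E
python3 -c "
from h import *
delta([598.5,188.5,365],153)"
```

```text
t 0.6 now [ 226.31824197 -555.68215294  404.71830384] [1.79997595e+02 2.76779793e-03 2.21563792e+01] q [-7.27342720e+01  7.46873802e+00  8.52677222e+01 -2.55556183e-03
  8.72609071e+01 -4.89052917e+00] F [-0.65539343  0.21941979 -0.1090048 ] gap 85.5697807923862
d [ 625.35874402 -548.86884264   39.665051  ] w [-3.32326519e-05  7.31662897e-05 -2.28365199e+00]
```

Emit:
arm_command(
  plan=[
    {"jaw": 0,"dx": 50,"dy": -44,"dz": 0,"wx": 0,"wy": 0,"wz": -0.14},
  ],
)

```text
time: 0.7
tool_pos: [246.8, -513.3, 403.4]
tcp_rot: [-179.9, 0.1, 30.0]
ft_force: [1.3, 0.7, -0.1]
finger_gap: 85.3
```

```bash
python3 -c "
from h import *
delta([598.5,188.5,385],153)"
```

```text
t 0.7 now [ 246.81171324 -513.34110929  403.35715833] [-1.79948198e+02  7.57904034e-02  2.99768698e+01] q [-6.94511233e+01  2.83784874e+00  9.03198805e+01 -8.33757467e-02
  8.68809615e+01 -9.42339420e+00] F [ 1.31394378  0.67484906 -0.06089572] gap 85.33830739907935
d [ 655.34081613 -432.21668269   17.88107698] w [-1.94688520e-03 -1.99951465e-04 -2.14715873e+00]
```

Emit:
arm_command(
  plan=[
    {"jaw": 0,"dx": 655,"dy": -432,"dz": 18,"wx": 0,"wy": 0,"wz": -2.147},
    {"jaw": 0,"dx": 655,"dy": -432,"dz": 18,"wx": 0,"wy": 0,"wz": -2.147},
    {"jaw": 0,"dx": 655,"dy": -432,"dz": 18,"wx": 0,"wy": 0,"wz": -2.147},
    {"jaw": 0,"dx": 655,"dy": -432,"dz": 18,"wx": 0,"wy": 0,"wz": -2.147},
    {"jaw": 0,"dx": 655,"dy": -432,"dz": 18,"wx": 0,"wy": 0,"wz": -2.147},
    {"jaw": 0,"dx": 655,"dy": -432,"dz": 18,"wx": 0,"wy": 0,"wz": -2.147},
    {"jaw": 0,"dx": 655,"dy": -432,"dz": 18,"wx": 0,"wy": 0,"wz": -2.147},
    {"jaw": 0,"dx": 655,"dy": -432,"dz": 18,"wx": 0,"wy": 0,"wz": -2.147},
    {"jaw": 0,"dx": 655,"dy": -432,"dz": 18,"wx": 0,"wy": 0,"wz": -2.147},
    {"jaw": 0,"dx": 655,"dy": -432,"dz": 18,"wx": 0,"wy": 0,"wz": -2.147},
    {"jaw": 0,"dx": 655,"dy": -432,"dz": 18,"wx": 0,"wy": 0,"wz": -2.147},
    {"jaw": 0,"dx": 655,"dy": -432,"dz": 18,"wx": 0,"wy": 0,"wz": -2.147},
  ],
)

```text
time: 1.9
tool_pos: [516.0, 28.5, 391.3]
tcp_rot: [180.0, 0.1, 133.7]
ft_force: [0.3, -0.9, 0.3]
finger_gap: 85.0
```

```bash
python3 -c "
from h import *
delta([598.5,188.5,365],153)"
```

```text
t 1.9 now [515.99053186  28.46888456 391.31042896] [1.79961138e+02 5.10088004e-02 1.33679651e+02] q [-2.52526929e+00 -5.15865364e+00  9.94664892e+01 -7.27184742e-03
  8.56284495e+01 -4.62043878e+01] F [ 0.28108022 -0.8795623   0.2598204 ] gap 85.04930853163087
d [ 58.77674628 170.17561281  26.37354386] w [ 0.00052173  0.00099618 -0.33720336]
```

Emit:
arm_command(
  plan=[
    {"jaw": 0,"dx": 59,"dy": 170,"dz": 26,"wx": 0,"wy": 0,"wz": -0.337},
    {"jaw": 0,"dx": 59,"dy": 170,"dz": 26,"wx": 0,"wy": 0,"wz": -0.337},
    {"jaw": 0,"dx": 59,"dy": 170,"dz": 26,"wx": 0,"wy": 0,"wz": -0.337},
    {"jaw": 0,"dx": 59,"dy": 170,"dz": 26,"wx": 0,"wy": 0,"wz": -0.337},
    {"jaw": 0,"dx": 59,"dy": 170,"dz": 26,"wx": 0,"wy": 0,"wz": -0.337},
    {"jaw": 0,"dx": 59,"dy": 170,"dz": 26,"wx": 0,"wy": 0,"wz": -0.337},
  ],
)

```text
time: 2.5
tool_pos: [598.6, 186.5, 364.3]
tcp_rot: [-179.9, -0.0, 152.7]
ft_force: [-0.3, -0.7, 0.5]
finger_gap: 86.0
```

```bash
python3 -c "
from h import *
s=snap('wrist','w1'); print({k:s[k] for k in s if k!='pixels'}); print(pinpoint('wrist','large_top'))
delta([598.5,188.5,365],153)"
```

```text
{'fx': 309.70691628693146, 'fy': 309.70691628693146, 'cx': 317.73087034784595, 'cy': 200.29448402371136, 'extrinsics': array([[ 4.57387496e-01, -8.53734695e-01, -2.48864922e-01,
         5.35400787e+02],
       [ 8.89267125e-01,  4.38855796e-01,  1.28878125e-01,
         2.20196012e+02],
       [-8.11913726e-04, -2.80254636e-01,  9.59925351e-01,
         3.33155323e+02],
       [ 0.00000000e+00,  0.00000000e+00,  0.00000000e+00,
         1.00000000e+00]])}
[{'pixel': [319.1, 200.8], 'score': 0.86}]
t 2.6 now [598.56354534 185.14438448 365.14544918] [-1.79985004e+02  1.26538164e-02  1.52591693e+02] q [ 1.25062766e+01  1.26902153e+01  8.35763829e+01 -1.97391308e-02
  8.37333187e+01 -5.00832601e+01] F [ 0.58724158 -0.17782252 -0.02569149] gap 85.55455279659044
d [1.60112984 2.9497293  0.14432355] w [-0.00026251  0.00021992 -0.00712633]
```

View pics/w1.png

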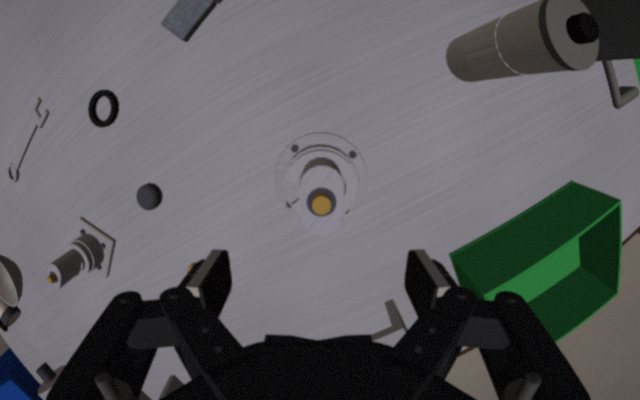

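```bash
cat >> h.py <<'E'
def wproj(s,P):
    E=np.linalg.inv(np.array(s['extrinsics'])); c=np.asarray(P)@E[:3,:3].T+E[:3,3]
    x,y,z=c[...,0],-c[...,1],-c[...,2]; r=np.hypot(x,y); th=np.arctan2(r,z); k=th/np.maximum(r,1e-9)*s['fx']
    return s['cx']+k*x, s['cy']+k*y
def rect(s,z,cx,cy,half=60,n=400,proj=wproj):
    # rows down = -x world ; cols right = -y world
    i=(np.arange(n)+.5)/n*2*half-half
    X=cx-i[:,None]+0*i[None]; Y=cy-i[None]+0*i[:,None]
    u,v=proj(s,np.stack([X,Y,0*X+z],-1))
    return cv2.remap(np.ascontiguousarray(s['pixels'][:,:,::-1]),u.astype(np.float32),v.astype(np.float32),cv2.INTER_CUBIC)
def pproj(s,P):
    E=np.linalg.inv(np.array(s['extrinsics'])); c=np.asarray(P)@E[:3,:3].T+E[:3,3]
    return s['cx']+s['fx']*c[...,0]/-c[...,2], s['cy']+s['fy']*-c[...,1]/-c[...,2]
E
python3 -c "
from h import *
s=snapshot('wrist')
a=rect(s,96,598.5,188.5); b=rect(s,46,598.5,188.5)
for im,z in((a,96),(b,46)):
    im[:]=cv2.convertScaleAbs(im,alpha=1.4)
    cv2.circle(im,(200,200),3,(0,0,255),1)
cv2.imwrite('pics/r1.png',np.hstack([a,b]))"
```

```text
(no output)
```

View pics/r1.png

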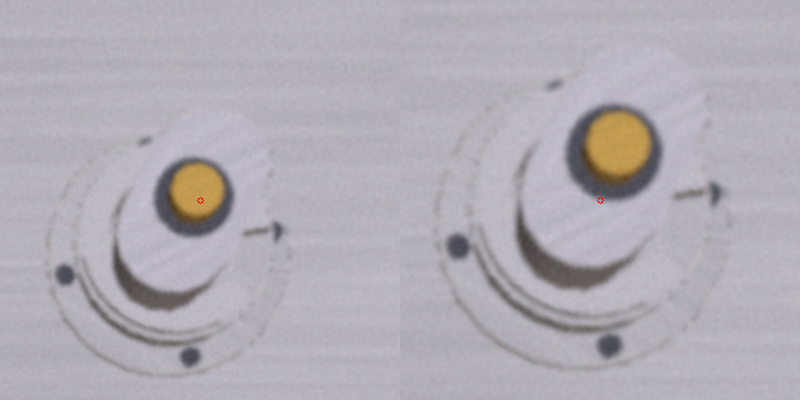

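```bash
cat > ov.py <<'E'
from h import *
import sys
def outline(c,ang,z,n=80,sc=1.0):
    t=np.linspace(-1,1,n); a=np.radians(ang)
    # flats 36 apart, 24 long, ends round: arc through (12,18),(30,0): assume circle r=30 trimmed
    X=30*np.cos(np.linspace(0,2*np.pi,400))*sc; Y=np.clip(30*np.sin(np.linspace(0,2*np.pi,400)),-18,18)*sc
    return np.stack([c[0]+X*np.cos(a)-Y*np.sin(a),c[1]+X*np.sin(a)+Y*np.cos(a),0*X+z],-1)
if __name__=='__main__':
    s=snapshot('wrist')
    outs=[]
    for ang in (-20,-28):
        im=cv2.convertScaleAbs(rect(s,96,599.4,190.3,half=40),alpha=1.4)
        P=outline((599.4,190.3),ang,96)
        for p in P[::4]:
            cv2.circle(im,(int((190.3-p[1])*5+200),int((599.4-p[0])*5+200)),1,(0,0,255),-1)
        outs.append(im)
    cv2.imwrite('pics/o1.png',np.hstack(outs))
E
python3 ov.py
```

```text
(no output)
```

View pics/o1.png

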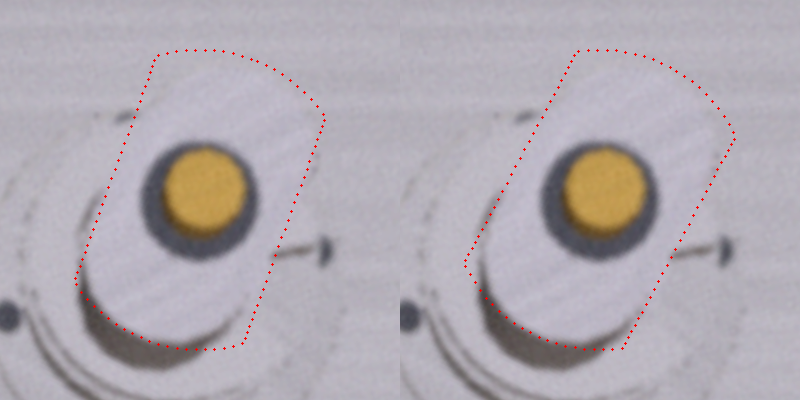

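```bash
python3 - <<'E'
s=open('ov.py').read()
s=s.replace("X=30*np.cos(np.linspace(0,2*np.pi,400))*sc; Y=np.clip(30*np.sin(np.linspace(0,2*np.pi,400)),-18,18)*sc","q=np.linspace(0,2*np.pi,400); X=18*np.cos(q)+12*np.sign(np.cos(q)); Y=18*np.sin(q)")
s=s.replace('(-20,-28)','(-22,-28)').replace('o1','o2')
open('ov.py','w').write(s)
E
python3 ov.py
```

```text
(no output)
```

View pics/o2.png

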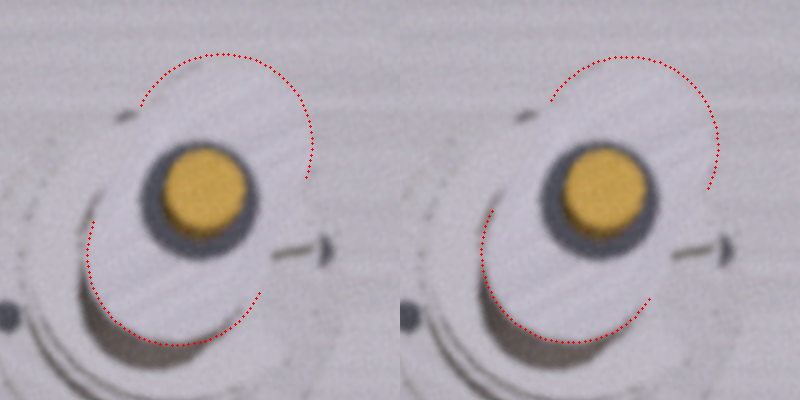

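```bash
python3 -c "
from h import *
delta([599.3,190,233],152)
for i in range(4): snapshot('top'); print(sense()['tool_pos'])
delta([599.3,190,233],152)"
```

```text
t 2.75 now [598.60817896 184.78725642 365.60876888] [1.79973308e+02 4.33691244e-02 1.52543098e+02] q [ 1.24696401e+01  1.26390203e+01  8.35863575e+01 -7.40998161e-03
  8.37242331e+01 -5.00726616e+01] F [-0.62401     0.53932933  0.10677822] gap 85.27965908323229
d [  1.88998109   4.88277846 132.60966534] w [0.00046944 0.00075472 0.00947903]
[598.63642759 184.85781443 365.5838056 ]
[598.64441461 184.97248401 365.54674415]
[598.64343912 185.13739531 365.42788167]
[598.6448953  185.30403738 365.33071731]
t 2.95 now [598.6448953  185.30403738 365.33071731] [1.79979995e+02 2.30247356e-02 1.52580418e+02] q [ 1.25127742e+01  1.26866960e+01  8.35608940e+01  5.64104890e-04
  8.37219137e+01 -5.00677096e+01] F [-0.19351385  0.64463939 -0.1641683 ] gap 85.16568306091727
d [  1.63417473   4.42388307 132.33162397] w [0.00035119 0.00040009 0.01013028]
```

Emit:
arm_command(
  plan=[
    {"jaw": 0,"dx": 1.7,"dy": 4.6,"dz": 0,"wx": 0,"wy": 0,"wz": 0.01},
    {"jaw": 0,"dx": 1.7,"dy": 4.6,"dz": 25,"wx": 0,"wy": 0,"wz": 0.01},
    {"jaw": 0,"dx": 1.7,"dy": 4.6,"dz": 50,"wx": 0,"wy": 0,"wz": 0.01},
    {"jaw": 0,"dx": 1.7,"dy": 4.6,"dz": 50,"wx": 0,"wy": 0,"wz": 0.01},
    {"jaw": 0,"dx": 1.7,"dy": 4.6,"dz": 50,"wx": 0,"wy": 0,"wz": 0.01},
    {"jaw": 0,"dx": 1.7,"dy": 4.6,"dz": 50,"wx": 0,"wy": 0,"wz": 0.01},
  ],
)

```text
time: 3.55
tool_pos: [599.8, 191.0, 316.8]
tcp_rot: [179.9, 0.1, 152.0]
ft_force: [-0.6, -0.6, 1.4]
finger_gap: 85.0
```

```bash
sed -i "s/o2/o3/; s/(-22,-28)/(-25,-29)/; s/(599.4,190.3)/(599.3,190)/; s/599.4/599.3/g; s/190.3/190.0/g" ov.py
python3 ov.py; python3 -c "
from h import *
delta([599.3,190,233],152)"
```

```text
t 3.6 now [599.92274878 190.95322477 316.99236856] [1.79892862e+02 1.22973107e-01 1.52047938e+02] q [ 1.29912992e+01  1.49990490e+01  8.60194169e+01  3.48155209e-04
  7.88184368e+01 -4.90568209e+01] F [0.16465784 1.11164449 0.15657754] gap 85.49918938361654
d [ 0.28356261 -1.29097915 83.98968624] w [0.0018708  0.0021455  0.00083868]
```

View pics/o3.png

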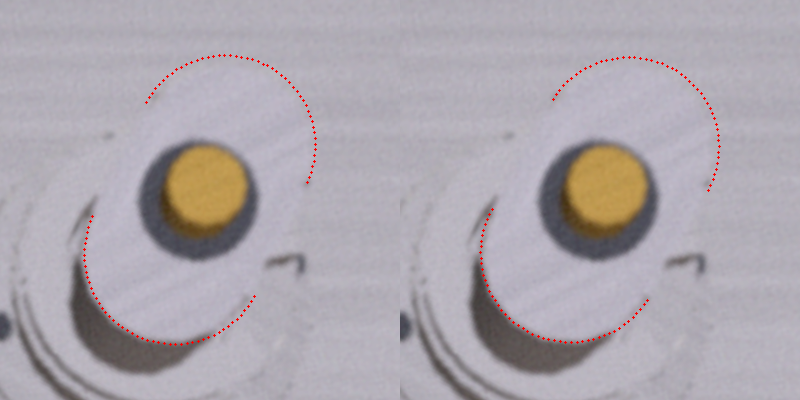

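Emit:
arm_command(
  plan=[
    {"jaw": 0,"dx": 0.2,"dy": -0.8,"dz": 25,"wx": 0,"wy": 0,"wz": 0},
    {"jaw": 0,"dx": 0.2,"dy": -0.8,"dz": 50,"wx": 0,"wy": 0,"wz": 0},
    {"jaw": 0,"dx": 0.2,"dy": -0.8,"dz": 70,"wx": 0,"wy": 0,"wz": 0},
    {"jaw": 0,"dx": 0.2,"dy": -0.8,"dz": 84,"wx": 0,"wy": 0,"wz": 0},
    {"jaw": 0,"dx": 0.2,"dy": -0.8,"dz": 84,"wx": 0,"wy": 0,"wz": 0},
    {"jaw": 0,"dx": 0.2,"dy": -0.8,"dz": 84,"wx": 0,"wy": 0,"wz": 0},
    {"jaw": 0,"dx": 0.2,"dy": -0.8,"dz": 84,"wx": 0,"wy": 0,"wz": 0},
  ],
)

```text
time: 4.3
tool_pos: [599.6, 190.3, 232.9]
tcp_rot: [179.9, 0.1, 152.1]
ft_force: [-0.2, -0.7, -0.7]
finger_gap: 85.5
```

```bash
python3 -c "
from h import *
s=snap('wrist','w2')
delta([599.3,190.3,233],152)"
```

```text
t 4.35 now [599.54101563 190.31050172 232.82959444] [1.79893791e+02 1.24018720e-01 1.52051152e+02] q [ 1.29422862e+01  1.97256509e+01  8.96048786e+01 -9.50713664e-04
  7.05061910e+01 -4.91086646e+01] F [0.62595068 0.05728345 0.91612105] gap 85.66805025724328
d [ 0.20761379 -0.1219199  -0.17108164] w [0.00185466 0.00216371 0.00089477]
```

View pics/w2.png

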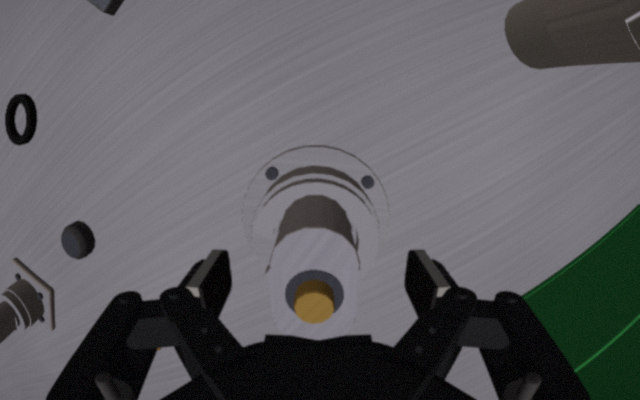

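Emit:
arm_command(
  plan=[
    {"jaw": 0.45,"dx": 0,"dy": 0,"dz": 0,"wx": 0,"wy": 0,"wz": 0},
    {"jaw": 0.5,"dx": 0,"dy": 0,"dz": 0,"wx": 0,"wy": 0,"wz": 0},
    {"jaw": 1,"dx": 0,"dy": 0,"dz": 0,"wx": 0,"wy": 0,"wz": 0},
    {"jaw": 1,"dx": 0,"dy": 0,"dz": 0,"wx": 0,"wy": 0,"wz": 0},
    {"jaw": 1,"dx": 0,"dy": 0,"dz": 0,"wx": 0,"wy": 0,"wz": 0},
    {"jaw": 1,"dx": 0,"dy": 0,"dz": 0,"wx": 0,"wy": 0,"wz": 0},
    {"jaw": 1,"dx": 0,"dy": 0,"dz": 0,"wx": 0,"wy": 0,"wz": 0},
    {"jaw": 1,"dx": 0,"dy": 0,"dz": 0,"wx": 0,"wy": 0,"wz": 0},
  ],
  squeeze=60,
)

```text
time: 5.15
tool_pos: [598.7, 189.9, 231.3]
tcp_rot: [-180.0, 0.0, 152.0]
ft_force: [-3.6, -3.3, 5.3]
finger_gap: 35.5
```

```bash
python3 -c "
from h import *
s=snap('wrist','w3')
delta([599.3,190.3,233],152);print(sense()['wrist_torque'])"
```

```text
t 5.2 now [598.74463211 189.9009246  231.38780244] [-1.79974319e+02  2.49679101e-03  1.52045445e+02] q [ 1.29282400e+01  1.97833141e+01  8.96975094e+01 -2.23267866e-02
  7.05340990e+01 -4.91097609e+01] F [-3.53826387 -2.03179841  6.29769606] gap 35.44778626544285
d [-0.30356263  0.61212889 -1.61245887] w [-4.48207215e-04  4.37549771e-05  7.93147811e-04]
[-0.40648958  0.54627322  0.01326547]
```

View pics/w3.png

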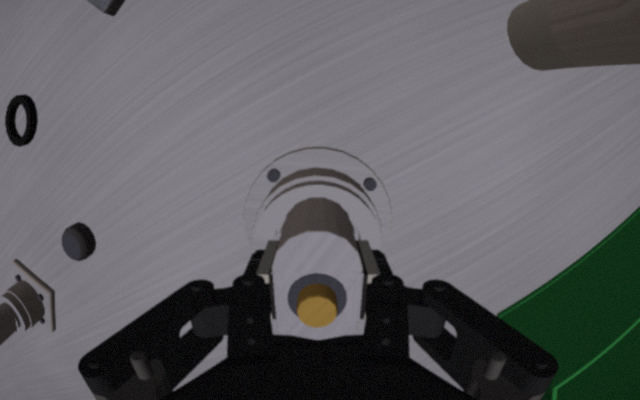

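Emit:
arm_command(
  plan=[
    {"jaw": 1,"dx": 0,"dy": 0,"dz": -4,"wx": 0,"wy": 0,"wz": 0},
    {"jaw": 1,"dx": 0,"dy": 0,"dz": -8,"wx": 0,"wy": 0,"wz": 0},
    {"jaw": 1,"dx": 0,"dy": 0,"dz": -12,"wx": 0,"wy": 0,"wz": 0},
    {"jaw": 1,"dx": 0,"dy": 0,"dz": -13.5,"wx": 0,"wy": 0,"wz": 0},
    {"jaw": 1,"dx": 0,"dy": 0,"dz": -13.5,"wx": 0,"wy": 0,"wz": 0},
    {"jaw": 1,"dx": 0,"dy": 0,"dz": -13.5,"wx": 0,"wy": 0,"wz": 0},
  ],
  squeeze=70,
)

```text
time: 5.8
tool_pos: [598.6, 189.9, 244.0]
tcp_rot: [-180.0, -0.0, 152.0]
ft_force: [4.5, -2.7, -9.2]
finger_gap: 35.3
```

```bash
python3 -c "
from h import *
s=snap('wrist','w4'); t=snap('scene','s4')
print(pinpoint('wrist','large_top'),pinpoint('scene','large_top'))
cv2.imwrite('pics/c4.png',cv2.resize(cv2.imread('pics/s4.png')[150:290,370:510],None,fx=4,fy=4,interpolation=cv2.INTER_CUBIC))
delta([599.3,190.3,247],152);print(sense()['wrist_torque'])"
```

```text
[{'pixel': [318.3, 301.2], 'score': 0.86}] [{'pixel': [432.8, 215.1], 'score': 0.97}]
t 6.0 now [598.61975231 189.92921331 244.0843793 ] [-1.79963078e+02 -1.61842866e-02  1.52046499e+02] q [ 1.29321806e+01  1.89336527e+01  8.93094638e+01 -1.82329968e-02
  7.17932873e+01 -4.91086214e+01] F [ 2.61651916 -3.45359002 -8.36734886] gap 35.687042255103634
d [-0.42625039  0.64451671 -2.91615716] w [-0.00064452 -0.00028221  0.00081165]
[-0.68304599 -0.63651535 -0.02808799]
```

View pics/c4.png

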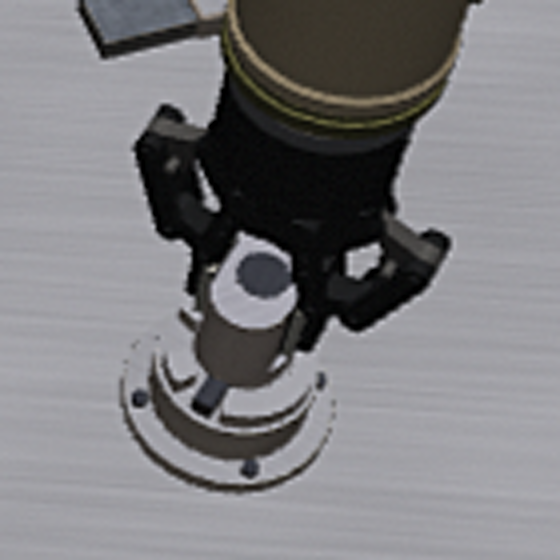

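View pics/w4.png

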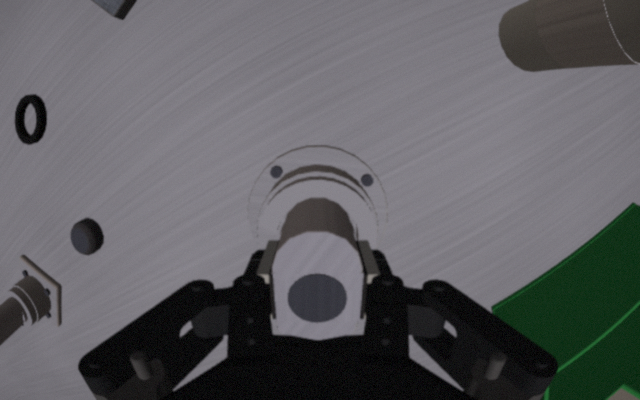

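Emit:
arm_command(
  plan=[
    {"jaw": 1,"dx": 0,"dy": 0,"dz": -1.5,"wx": 0,"wy": 0,"wz": 0},
    {"jaw": 1,"dx": 0,"dy": 0,"dz": -1.5,"wx": 0,"wy": 0,"wz": 0.07},
    {"jaw": 1,"dx": 0,"dy": 0,"dz": -1.5,"wx": 0,"wy": 0,"wz": 0.18},
    {"jaw": 1,"dx": 0,"dy": 0,"dz": -1.5,"wx": 0,"wy": 0,"wz": 0.3},
    {"jaw": 1,"dx": 0,"dy": 0,"dz": -1.5,"wx": 0,"wy": 0,"wz": 0.42},
    {"jaw": 1,"dx": 0,"dy": 0,"dz": -1.5,"wx": 0,"wy": 0,"wz": 0.54},
    {"jaw": 1,"dx": 0,"dy": 0,"dz": -1.5,"wx": 0,"wy": 0,"wz": 0.65},
    {"jaw": 1,"dx": 0,"dy": 0,"dz": -1.5,"wx": 0,"wy": 0,"wz": 0.65},
  ],
)

```text
time: 6.8
tool_pos: [598.8, 190.0, 245.8]
tcp_rot: [180.0, 0.0, 114.6]
ft_force: [3.7, -3.7, -9.6]
finger_gap: 35.4
```

```bash
python3 -c "
from h import *
t=snap('scene','s5')
cv2.imwrite('pics/c5.png',cv2.resize(cv2.imread('pics/s5.png')[150:290,370:510],None,fx=4,fy=4,interpolation=cv2.INTER_CUBIC))
delta([598.7,189.9,246],77);print(sense()['wrist_torque'])"
```

```text
t 6.85 now [598.84057804 189.97733475 245.86844715] [1.79989301e+02 1.92394542e-02 1.14744572e+02] q [ 1.29317427e+01  1.88261473e+01  8.92405547e+01 -1.75062109e-02
  7.19188876e+01 -1.18073999e+01] F [  4.77668346  -3.46251519 -10.00581342] gap 35.3545469173336
d [-0.011436   -0.16001629 -0.1315789 ] w [2.90536535e-04 2.62051969e-04 6.58767078e-01]
[-0.59793955 -0.84938825 -0.02690981]
```

View pics/c5.png

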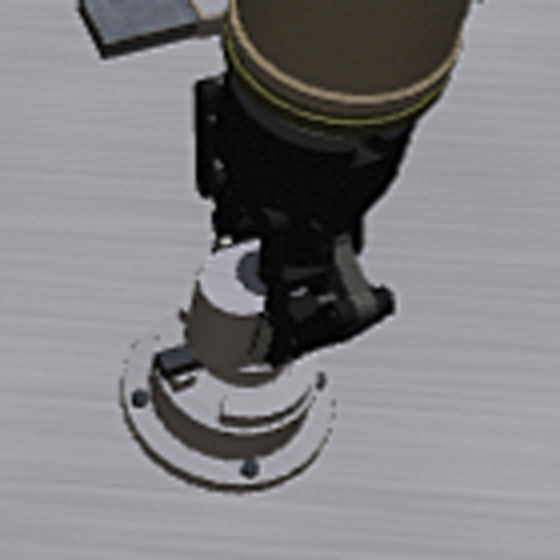

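Turning cleanly, tab riding above the ridge. Continue the other half.

Emit:
arm_command(
  plan=[
    {"jaw": 1,"dx": 0,"dy": 0,"dz": 0,"wx": 0,"wy": 0,"wz": 0.1},
    {"jaw": 1,"dx": 0,"dy": 0,"dz": 0,"wx": 0,"wy": 0,"wz": 0.22},
    {"jaw": 1,"dx": 0,"dy": 0,"dz": 0,"wx": 0,"wy": 0,"wz": 0.34},
    {"jaw": 1,"dx": 0,"dy": 0,"dz": 0,"wx": 0,"wy": 0,"wz": 0.46},
    {"jaw": 1,"dx": 0,"dy": 0,"dz": 0,"wx": 0,"wy": 0,"wz": 0.57},
    {"jaw": 1,"dx": 0,"dy": 0,"dz": 0,"wx": 0,"wy": 0,"wz": 0.66},
    {"jaw": 1,"dx": 0,"dy": 0,"dz": 0,"wx": 0,"wy": 0,"wz": 0.66},
    {"jaw": 1,"dx": 0,"dy": 0,"dz": 0,"wx": 0,"wy": 0,"wz": 0.66},
  ],
)

```text
time: 7.65
tool_pos: [599.0, 189.9, 246.0]
tcp_rot: [179.9, 0.0, 77.0]
ft_force: [4.7, -3.4, -9.2]
finger_gap: 35.5
```

```bash
python3 -c "
from h import *
t=snap('scene','s6'); w=snap('wrist','w6')
cv2.imwrite('pics/c6.png',cv2.resize(cv2.imread('pics/s6.png')[150:290,370:510],None,fx=4,fy=4,interpolation=cv2.INTER_CUBIC))
delta([598.7,189.9,246],77);print(sense()['wrist_torque'])"
```

```text
t 7.75 now [599.03460547 189.86623848 246.00926615] [1.79941520e+02 1.15421491e-02 7.69873573e+01] q [ 1.29237680e+01  1.88236756e+01  8.92277045e+01 -3.78288884e-02
  7.19010819e+01  2.59481417e+01] F [ 4.9989612  -4.49589289 -9.21305885] gap 35.32396889304511
d [-0.04244538 -0.33362417  0.00893418] w [ 0.00102064  0.00020156 -0.00022055]
[-0.70753386 -1.09804277 -0.09329519]
```

View pics/c6.png

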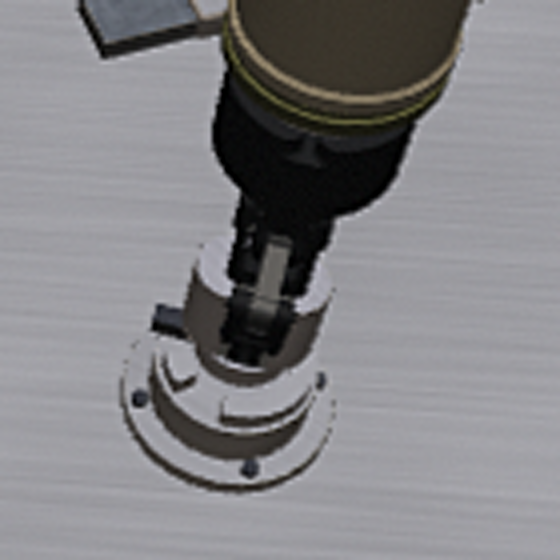

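View pics/w6.png

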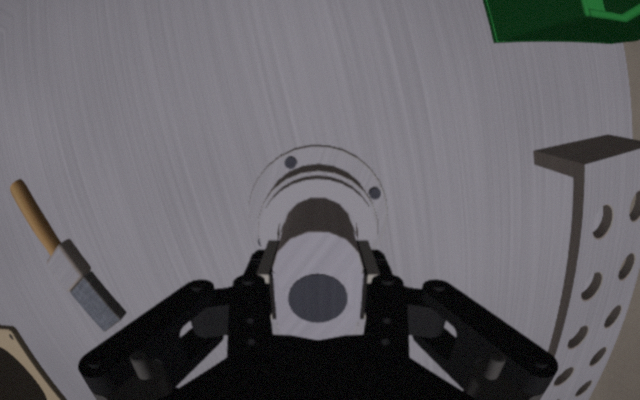

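Emit:
arm_command(
  plan=[
    {"jaw": 1,"dx": 0,"dy": 0,"dz": 3,"wx": 0,"wy": 0,"wz": 0},
    {"jaw": 1,"dx": 0,"dy": 0,"dz": 6,"wx": 0,"wy": 0,"wz": 0},
    {"jaw": 1,"dx": 0,"dy": 0,"dz": 8,"wx": 0,"wy": 0,"wz": 0},
    {"jaw": 1,"dx": 0,"dy": 0,"dz": 9,"wx": 0,"wy": 0,"wz": 0},
    {"jaw": 1,"dx": 0,"dy": 0,"dz": 9,"wx": 0,"wy": 0,"wz": 0},
  ],
)

```text
time: 8.25
tool_pos: [599.1, 189.9, 237.2]
tcp_rot: [179.9, 0.0, 77.0]
ft_force: [4.0, -4.5, -6.8]
finger_gap: 35.2
```

```bash
python3 -c "
from h import *
delta([598.7,189.9,231.4],77);print(sense()['wrist_torque'])"
```

```text
t 8.25 now [599.06255526 189.88361547 237.21997611] [1.79940111e+02 1.05334796e-02 7.69881675e+01] q [ 1.29246566e+01  1.94032333e+01  8.95060892e+01 -3.77121555e-02
  7.10414316e+01  2.59487204e+01] F [ 4.01451222 -4.49607275 -6.80179378] gap 35.24858677184969
d [-0.06459634 -0.36301835  5.81961181] w [ 0.00104524  0.00018395 -0.00020642]
[-0.8218912  -0.81708606 -0.01516082]
```

Emit:
arm_command(
  plan=[
    {"jaw": 1,"dx": 0,"dy": 0,"dz": 2,"wx": 0,"wy": 0,"wz": 0},
    {"jaw": 1,"dx": 0,"dy": 0,"dz": 4,"wx": 0,"wy": 0,"wz": 0},
    {"jaw": 1,"dx": 0,"dy": 0,"dz": 5.5,"wx": 0,"wy": 0,"wz": 0},
    {"jaw": 1,"dx": 0,"dy": 0,"dz": 5.5,"wx": 0,"wy": 0,"wz": 0},
    {"jaw": 1,"dx": 0,"dy": 0,"dz": 5.5,"wx": 0,"wy": 0,"wz": 0},
  ],
)

```text
time: 8.75
tool_pos: [599.1, 189.9, 232.0]
tcp_rot: [179.9, 0.0, 77.0]
ft_force: [1.9, -4.7, -5.4]
finger_gap: 35.5
```

```bash
python3 -c "
from h import *
delta([598.7,189.9,231.4],77);print(sense()['wrist_torque'])"
```

```text
t 8.75 now [599.06766414 189.88643271 232.02818532] [1.79942174e+02 1.15869950e-02 7.69882059e+01] q [ 1.29248170e+01  1.97541383e+01  8.96607702e+01 -3.78756309e-02
  7.05381619e+01  2.59492100e+01] F [ 1.85260701 -4.72891998 -5.36968757] gap 35.45015354203735
d [-0.0694342  -0.36191242  0.62783443] w [ 0.00100923  0.00020234 -0.00020574]
[-0.86324149 -0.69279422 -0.03924863]
```

Emit:
arm_command(
  plan=[
    {"jaw": 1,"dx": 0,"dy": 0,"dz": 0.7,"wx": 0,"wy": 0,"wz": 0},
    {"jaw": 0,"dx": 0,"dy": 0,"dz": 0.7,"wx": 0,"wy": 0,"wz": 0},
    {"jaw": 0,"dx": 0,"dy": 0,"dz": 0.7,"wx": 0,"wy": 0,"wz": 0},
    {"jaw": 0,"dx": 0,"dy": 0,"dz": 0.7,"wx": 0,"wy": 0,"wz": 0},
    {"jaw": 0,"dx": 0,"dy": 0,"dz": 0.7,"wx": 0,"wy": 0,"wz": 0},
    {"jaw": 0,"dx": 0,"dy": 0,"dz": 0.7,"wx": 0,"wy": 0,"wz": 0},
    {"jaw": 0,"dx": 0,"dy": 0,"dz": 0.7,"wx": 0,"wy": 0,"wz": 0},
    {"jaw": 0,"dx": 0,"dy": 0,"dz": 0.7,"wx": 0,"wy": 0,"wz": 0},
  ],
)

```text
time: 9.55
tool_pos: [598.7, 190.2, 230.7]
tcp_rot: [-180.0, -0.0, 77.0]
ft_force: [0.4, 1.0, 0.7]
finger_gap: 85.4
```

```bash
python3 -c "
from h import *
s=snap('wrist','w7')
delta([598.7,189.9,400],77)"
```

```text
t 9.6 now [598.72289737 190.14913739 230.7252302 ] [-1.79995909e+02 -1.21119186e-03  7.69950011e+01] q [1.29435085e+01 1.98296540e+01 8.97153677e+01 3.05500859e-03
 7.04581266e+01 2.59474855e+01] F [ 0.22683886 -0.28090611  0.68712575] gap 85.24291299174602
d [-2.44321511e-01  2.16692399e-02 -1.69274777e+02] w [-7.13953894e-05 -2.11424004e-05 -8.72472798e-05]
```

View pics/w7.png

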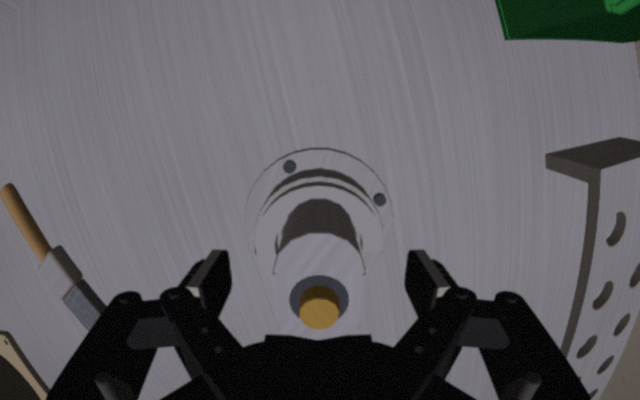

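Released, stub showing again. Straight up, then look.

Emit:
arm_command(
  plan=[
    {"jaw": 0,"dx": 0,"dy": 0,"dz": -20,"wx": 0,"wy": 0,"wz": 0},
    {"jaw": 0,"dx": 0,"dy": 0,"dz": -50,"wx": 0,"wy": 0,"wz": 0},
    {"jaw": 0,"dx": 0,"dy": 0,"dz": -90,"wx": 0,"wy": 0,"wz": 0},
    {"jaw": 0,"dx": 0,"dy": 0,"dz": -130,"wx": 0,"wy": 0,"wz": 0},
    {"jaw": 0,"dx": 0,"dy": 0,"dz": -160,"wx": 0,"wy": 0,"wz": 0},
    {"jaw": 0,"dx": 0,"dy": 0,"dz": -160,"wx": 0,"wy": 0,"wz": 0},
    {"jaw": 0,"dx": -80,"dy": 0,"dz": -180,"wx": 0,"wy": 0,"wz": 0},
    {"jaw": 0,"dx": -120,"dy": 0,"dz": -190,"wx": 0,"wy": 0,"wz": 0},
    {"jaw": 0,"dx": -120,"dy": 0,"dz": -190,"wx": 0,"wy": 0,"wz": 0},
    {"jaw": 0,"dx": -120,"dy": 0,"dz": -190,"wx": 0,"wy": 0,"wz": 0},
  ],
)

```text
time: 10.6
tool_pos: [571.5, 70.4, 421.4]
tcp_rot: [179.9, 0.0, 76.8]
ft_force: [1.5, -0.0, 0.3]
finger_gap: 85.7
```

```bash
python3 -c "
from h import *
for c in ('scene','top','wrist'):
    s=snap(c,c+'8'); print(c,[(t,pinpoint(c,t)[:1]) for t in ('large_top','small_tab')])
a=cv2.imread('pics/scene8.png')[160:290,380:510]; b=cv2.imread('pics/wrist8.png')
cv2.imwrite('pics/c8.png',cv2.resize(a,None,fx=4,fy=4,interpolation=cv2.INTER_CUBIC))
delta([598.7,189.9,400],77)"
```

```text
scene [('large_top', [{'pixel': [432.9, 223.3], 'score': 0.94}]), ('small_tab', [{'pixel': [246.7, 205.9], 'score': 0.74}])]
top [('large_top', []), ('small_tab', [{'pixel': [407.2, 218.5], 'score': 0.78}])]
wrist [('large_top', [{'pixel': [316.9, 62.9], 'score': 0.81}]), ('small_tab', [{'pixel': [341.2, 339.4], 'score': 0.87}])]
t 11.05 now [571.76937745  74.03900951 420.24428333] [-1.79957057e+02  4.88594045e-03  7.70654753e+01] q [2.28117648e+00 3.51715809e+00 8.78577304e+01 6.55761580e-03
 8.86678313e+01 1.52155481e+01] F [-0.39443296 -0.46266145 -0.06339253] gap 85.43674027211978
d [118.95099834   0.32843628  20.23389929] w [-7.49445219e-04  8.57039801e-05  1.14272703e-03]
```

View pics/c8.png

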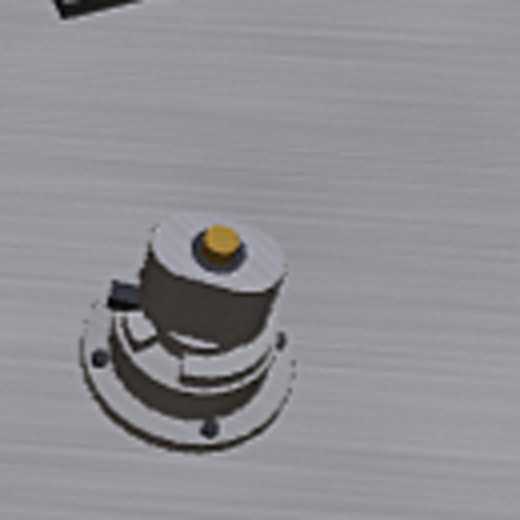

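View pics/wrist8.png

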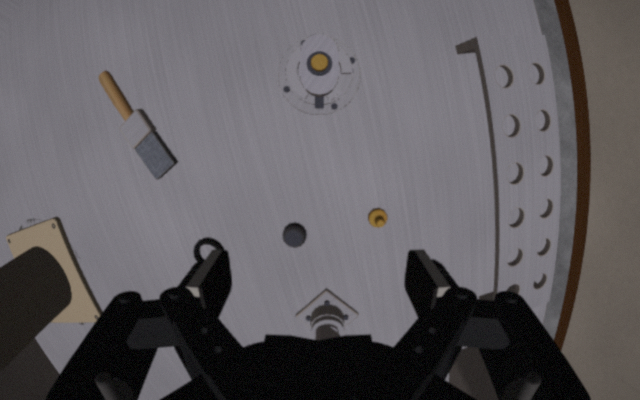

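View pics/top8.png

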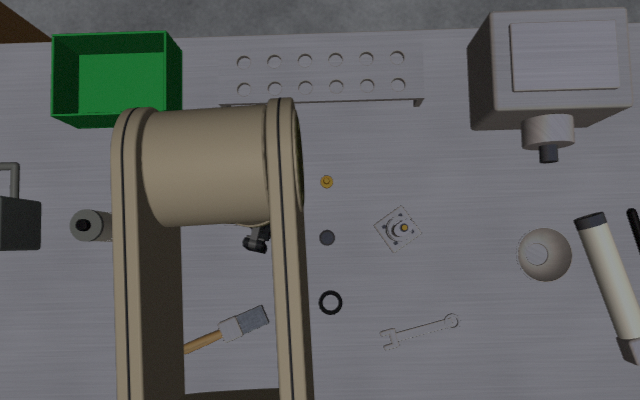

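```bash
python3 -c "
from h import *
from ov import outline
s=snapshot('scene');w=snapshot('wrist')
def draw(im,sc,x0,y0,proj,S):
    out=[]
    for L in (0,10):
        c=im.copy()
        P=outline((599.0,190.0),-103,96+L)
        a=np.radians(-103);d=np.array([np.cos(a),np.sin(a)]);n=np.array([-d[1],d[0]])
        T=np.array([[*(np.array([599,190])+42*d+k*n),49+L-dz] for k in np.linspace(-5,5,9) for dz in (0,10)])
        for Q,col in((P,(0,0,255)),(T,(0,255,0))):
            u,v=proj(S,Q)
            for q in zip(u,v): cv2.circle(c,(int((q[0]-x0+.5)*sc),int((q[1]-y0+.5)*sc)),1,col,-1)
        out.append(c)
    return np.hstack(out)
g=lambda S,x0,y0:cv2.resize(np.ascontiguousarray(S['pixels'][y0:y0+95,x0:x0+130,::-1]),None,fx=3,fy=3,interpolation=cv2.INTER_CUBIC)
cv2.imwrite('pics/c9.png',np.vstack([draw(g(s,380,190),3,380,190,pproj,s),draw(g(w,255,25),3,255,25,wproj,w)]))
"
```

```text
(no output)
```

View pics/c9.png

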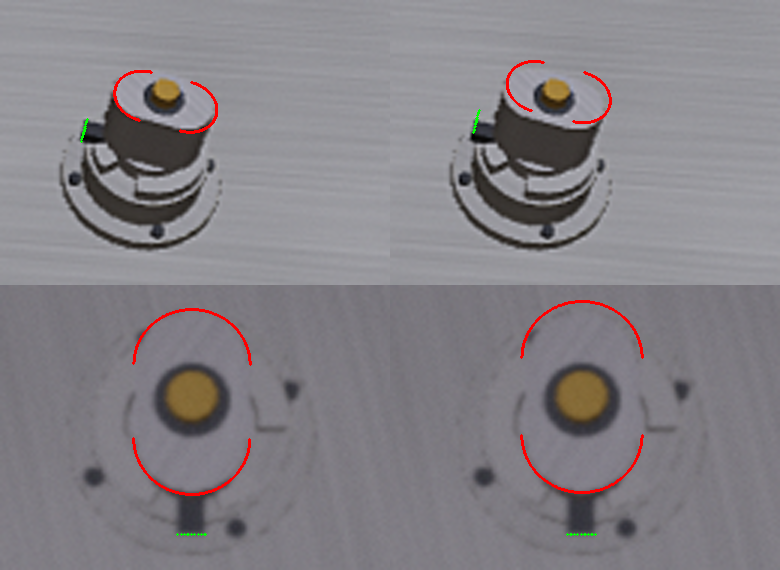

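```bash
python3 -c "
from bench import *
print(hand_in())"
```

```text
the job is handed in; nothing more can be done
None
```

The larger coupler is locked, and I handed the job in at about 11 s of the 35 s allowed. I gripped its sleeve on the flats at about 70 N and lifted it about 14.5 mm. I then turned it 75° clockwise, lowered it into the locked notch, let go and moved clear.

**Position:** In the last scene and wrist pictures, the sleeve outline drawn at lift 0 and 75° fits the sleeve well. The outline drawn at 10 mm lift clearly does not. The tab sits at the locked notch and the brass stub shows again.

**Forces:** While lowering, the force followed the spring, from about 9 N down to 5 N, with no sign of the tab catching on the ridge. After release it was near zero.

**Smaller coupler:** I never touched it. Its tab came out within 1 px of its first position in the top view and about 5 px in the scene view, which I put down to detector scatter.

**Checks that failed:**
- My first move call was refused because its rows left out some fields, so nothing moved.
- In the last top view, the arm hid the larger coupler, so that view could not confirm it.

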